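Gauge the slide loader's bay

ROBOT

A 6-joint arm with a two-finger parallel gripper is mounted at the origin on the work surface. World frame = base frame: x ahead of the robot, y to its left, z up, the work surface at z = 0. Lengths are in mm, angles in rad, forces in N, time in s.
With the tool pointing down it reaches from about 250 to 800 mm from the base axis. Payload 3.9 kg.
Tool frame: the origin (TCP) lies between the finger pads; the fingertips stand 11 mm ahead of it and the grasp point (between the pads) lies 8 mm behind it; z points along the fingers, y is the line along which they close (so a half turn about z gives the same grasp; the last joint's range is limited). The gripper opens to 85 mm and grips with 20 to 120 N. Pads are 22 mm wide; open, the fingers measure 114 mm over their backs; the gripper's body (76 mm by 85 mm) begins 54 mm behind the grasp point. The pads swing forward as they close: fully open they stand 13 mm farther back than shut.
Start: joints at [1.136, 0.26, -0.138, 1.173, 0, 1.571], TCP at [221.14, 476.143, 242.304] pointing down, gripper open.
Joint ranges: [-2.78, 2.78], [-0.83, 1.72], [-1.28, 1.37], [-1.9, 2.12], [-1.57, 1.48], [-3.14, 3.14]. Speed limits (rad/s): [2.57, 2.57, 3.14, 3.14, 3.14, 3.14].

INTERFACE

Orientations are given as [roll, pitch, yaw] about the fixed x, y, z axes, in that order (R = Rz(yaw) Ry(pitch) Rx(roll)).
In Python, from cell import bot, get_image, camera_model gives the robot as it stands. The module is installed in compiled form; this text tells all that it offers.
- The arm moves only by the tool step_arm, never from a script. Its argument "steps" is a list of rows, each an object with "linear": the shift along the tool's x, y, z in mm, a list of three; "twist": the turn about the tool's z in degrees. In form: [{"linear": [dx, dy, dz], "twist": twist}, ...]. A call has 1 to 20 rows; each row shifts and turns the commanded pose from where the row before left it, along the tool's axes as they then stand; what a row does not reach is not made up. A row lasts 1/8 s, in which the tool goes at most 62.5 mm and 10.7 degrees, less where a joint would pass 70% of its speed; a pose out of reach is approached as far as the arm can. A call with a gripper value outside its range is refused whole. "jaw" is the closure, from -1 (fully open) to 1 (shut), so that 0 is half open, set as the call begins (left out, the last holds). The fingers move at their own pace and stop on an object; "grip_force" is the grip in N (left out, the last holds). Time passes only in rows, so rows that do not move let the fingers close. It gives the time, the measured TCP pose, the force, the opening and the grip force at its end, in the units of the state.
- bot.state(): the state, without advancing time (a new reading comes with each control period).
- get_image(name): name is "scene" or "top"; returns (picture, depth): 400x640x3 uint8, blue, green, red; 400x640 float32, mm along the optical axis (not along the pixel's ray), 0 where there is no reading.
- camera_model(name): a dict with "vfov" (degrees; the focal length in pixels is half the picture's height over the tangent of half this angle, whatever the lens; pixels are square), "cx", "cy" (the principal point, pixels), "xyz" and "rotation" of the camera in the world. Camera axes: x right, y down, z forward; pixel columns grow to the right and rows downward; lengths in mm; the calibration is good to about 2 mm. A picture is of the moment at which its call begins. camera_model takes no time and is no camera call.
- bot.finish_job(): hands the job in; it is judged then, once.
The state is a dict: "time_s": time; "joints": joint angles; "qd": joint speeds; "joint_torque": joint torques, N m; "eef_pos": TCP position; "ee_rot": TCP orientation; "contact_force": force on the tool from outside, world axes, zero at the start; "torque": the same for the moment, N m; "width": opening from 0.0 (shut) to 1.0 (fully open); "grasp_force": force on a finger pad.
Only numpy, scipy, OpenCV 4.12 (cv2) and the standard library are available. Lean on these libraries where they do the work, as an engineer would, in place of code of your own. Each camera call takes 0.05 s, during which the arm holds its last target. There are 200 camera calls.

TASK

Find which of the three gap gauges just fits the sloping bay of the slide loader: start with the thinnest (blue), seat it with its shoulders on the bay's cheeks, and go up in thickness until one stands in the bay with hardly any play. Leave that one let go in the bay, shoulders down on both cheeks and not rocked over, with the other two leaning in the rack. Do not force a gauge into the gap, and leave the slide box, bottle and pin box where they are.

Things in the scene. Friction and masses are not known exactly. Their poses are not given: they have to be found in the camera images.
- bay: Fixed slot of a white slide loader, open upwards and back to the robot. Origin: middle of the mouth, on the bed's face, level with the cheek tops, 75 mm above the table. z: out of the slot, 0.5 rad from vertical towards the robot; x: across the gap, from the bed (aluminium, face at x=0, robot's side) to the grey liner (face at x=gap); y: along the mouth. 66 mm wide in y, 68 mm deep.
- bay_gap (a point): Point 30 mm down in the bay, on the bed's face, mid width (axes as the bay's). The gap here is unknown: 11.2, 16.2 or 21.2 mm, that is 2.2 mm more than one of the gauges. The first 8 mm below the mouth are flared by about 4 mm on bed and liner. Black cheeks bound the slot; their flat tops lie 33 to 51 mm either side of its middle, x = -8 to 41 mm.
- unit: The fixed slide loader with the bay, 235 x 130 mm on the table. Origin on the table: the bay's mouth is at x=-5, z=75 mm from it, the closed housing runs from x=50 to 140 mm, 110 mm high. Nothing of it stands more than 12 mm beyond the bay's mouth plane.
- rack: Fixed white rack: sloping backrest 310 mm wide, ledge at its foot (30 mm deep, then a lip 8 mm high). Stations at y = -100, 0, +100 mm, parted by ribs 45 mm tall. Origin on the table under its middle. A gauge at home: its origin at x=20, z=26 mm here, leaning 0.5 rad, top towards the robot (-x), back on the backrest, which reaches 85 mm up it: its top 55 mm stand free.
- gauge_thin: The thin gauge (blue, one dot): loose plastic plate 9 mm thick, about 130 g, in any rack station. Grey blade 60 wide x 50 long, above it a coloured head 90 wide x 90 long; its shoulders stop on the bay's cheeks. Origin: middle of the blade's foot on the back face (that lies on backrest or bed). z: up the plate (140 mm); x: thickness, 0 to 9 mm; y: width.
- thin_shoulder (a point): Point of the thin gauge 50 mm up from its foot, mid width, on the back face, level with its shoulders. At home in the bay: z = 0 in the bay's frame. Let go in a gap too wide for it, the gauge rocks over on the mouth, head back by 0.14 rad or more; in the gap it just fits it rocks less than 0.08 rad.
- gauge_mid: The mid gauge (yellow, two dots): loose plastic plate 14 mm thick, about 202 g, in any rack station. Grey blade 60 wide x 50 long, above it a coloured head 90 wide x 90 long; its shoulders stop on the bay's cheeks. Origin: middle of the blade's foot on the back face (that lies on backrest or bed). z: up the plate (140 mm); x: thickness, 0 to 14 mm; y: width.
- mid_shoulder (a point): Point of the mid gauge 50 mm up from its foot, mid width, on the back face, level with its shoulders. At home in the bay: z = 0 in the bay's frame. Let go in a gap too wide for it, the gauge rocks over on the mouth, head back by 0.14 rad or more; in the gap it just fits it rocks less than 0.08 rad.
- gauge_thick: The thick gauge (red, three dots): loose plastic plate 19 mm thick, about 274 g, in any rack station. Grey blade 60 wide x 50 long, above it a coloured head 90 wide x 90 long; its shoulders stop on the bay's cheeks. Origin: middle of the blade's foot on the back face (that lies on backrest or bed). z: up the plate (140 mm); x: thickness, 0 to 19 mm; y: width.
- thick_shoulder (a point): Point of the thick gauge 50 mm up from its foot, mid width, on the back face, level with its shoulders. At home in the bay: z = 0 in the bay's frame. Let go in a gap too wide for it, the gauge rocks over on the mouth, head back by 0.14 rad or more; in the gap it just fits it rocks less than 0.08 rad.
- slide_box: Bystander: green and white slide box, 90 x 170 x 36 mm; origin under its centre.
- oil_bottle: Bystander: small amber bottle, 40 mm across, 60 mm tall; origin under its centre.
- pin_box: Bystander: flat red box of pins, 75 x 105 x 23 mm; origin under its centre.
Not all that is in view belongs to the job. What is shaped like the gauge_thick but orange or purple is not meant.

How it is judged (in metres and radians):
On the way:
1. the thinnest gauge is seated in the bay, shoulders on the cheeks (z of thin_shoulder in the frame of bay between -0.006 and 0.004 m and x of thin_shoulder in the frame of bay between -0.006 and 0.018 m and y of thin_shoulder in the frame of bay between -0.008 and 0.008 m), for 0.2 s.
At the end, for the whole second after the job is handed in: One gauge rests in the bay, shoulders within 4 mm of the cheek tops, leaning under 0.1 rad from the bay's slope (only the one that just fits can); the other two rest in the rack, feet on the ledge (about 15 mm), leaning 0.35 to 0.65 rad from vertical, in any station (((z of thin_shoulder in the frame of bay between -0.006 and 0.004 m and x of thin_shoulder in the frame of bay between -0.006 and 0.018 m and y of thin_shoulder in the frame of bay between -0.008 and 0.008 m and angle between the z axis of gauge_thin and the z axis of bay, either way round below 0.1 rad and linear speed of gauge_thin below 0.02 m/s and angular speed of gauge_thin below 0.1 rad/s and (x of gauge_mid in the frame of rack between 0.005 and 0.05 m and z of gauge_mid in the frame of rack between 0.018 and 0.052 m and y of gauge_mid in the frame of rack between -0.125 and 0.125 m and angle between gauge_mid's own z axis and vertical between 0.35 and 0.65 rad and linear speed of gauge_mid below 0.02 m/s and angular speed of gauge_mid below 0.1 rad/s) and (x of gauge_thick in the frame of rack between 0.005 and 0.05 m and z of gauge_thick in the frame of rack between 0.018 and 0.052 m and y of gauge_thick in the frame of rack between -0.125 and 0.125 m and angle between gauge_thick's own z axis and vertical between 0.35 and 0.65 rad and linear speed of gauge_thick below 0.02 m/s and angular speed of gauge_thick below 0.1 rad/s)) or (z of mid_shoulder in the frame of bay between -0.006 and 0.004 m and x of mid_shoulder in the frame of bay between -0.006 and 0.018 m and y of mid_shoulder in the frame of bay between -0.008 and 0.008 m and angle between the z axis of gauge_mid and the z axis of bay, either way round below 0.1 rad and linear speed of gauge_mid below 0.02 m/s and angular speed of gauge_mid below 0.1 rad/s and (x of gauge_thin in the frame of rack between 0.005 and 0.05 m and z of gauge_thin in the frame of rack between 0.018 and 0.052 m and y of gauge_thin in the frame of rack between -0.125 and 0.125 m and angle between gauge_thin's own z axis and vertical between 0.35 and 0.65 rad and linear speed of gauge_thin below 0.02 m/s and angular speed of gauge_thin below 0.1 rad/s) and (x of gauge_thick in the frame of rack between 0.005 and 0.05 m and z of gauge_thick in the frame of rack between 0.018 and 0.052 m and y of gauge_thick in the frame of rack between -0.125 and 0.125 m and angle between gauge_thick's own z axis and vertical between 0.35 and 0.65 rad and linear speed of gauge_thick below 0.02 m/s and angular speed of gauge_thick below 0.1 rad/s)) or (z of thick_shoulder in the frame of bay between -0.006 and 0.004 m and x of thick_shoulder in the frame of bay between -0.006 and 0.018 m and y of thick_shoulder in the frame of bay between -0.008 and 0.008 m and angle between the z axis of gauge_thick and the z axis of bay, either way round below 0.1 rad and linear speed of gauge_thick below 0.02 m/s and angular speed of gauge_thick below 0.1 rad/s and (x of gauge_thin in the frame of rack between 0.005 and 0.05 m and z of gauge_thin in the frame of rack between 0.018 and 0.052 m and y of gauge_thin in the frame of rack between -0.125 and 0.125 m and angle between gauge_thin's own z axis and vertical between 0.35 and 0.65 rad and linear speed of gauge_thin below 0.02 m/s and angular speed of gauge_thin below 0.1 rad/s) and (x of gauge_mid in the frame of rack between 0.005 and 0.05 m and z of gauge_mid in the frame of rack between 0.018 and 0.052 m and y of gauge_mid in the frame of rack between -0.125 and 0.125 m and angle between gauge_mid's own z axis and vertical between 0.35 and 0.65 rad and linear speed of gauge_mid below 0.02 m/s and angular speed of gauge_mid below 0.1 rad/s)))); the robot touches nothing.
It fails at once if a gauge is forced against the loader with more than 120 N (contact force between any of gauge_thin, gauge_mid, gauge_thick and unit above 120 N).
It fails at once if a bystander is moved by more than 30 mm (distance of any of slide_box, oil_bottle, pin_box from where it was at the start of the episode above 0.03 m).
It also fails if it takes over 72 s, if anything falls off the work surface, if the arm or the gripper's body presses on something with over 40 N, if the wrist force passes 120 N, or if a joint passes its speed limit or range.

## Working session

There is one attempt and no reset: what is moved stays moved. The work goes in short steps, Python scripts to look and compute and a tool call to move; the robot and the scene stay as the last step left them, time stands still between calls to the robot, and variables do not carry over. Pictures are saved under pics/ and viewed, at most 10 in all, crops included, and the job is handed in when it is done.

Besides the shell and the picture viewer there is one more tool, called as name(argument=value, ...), one argument or row to a line, values as JSON. step_arm: Moves the arm, as the interface text tells. Its arguments: {"type":"object","properties":{"steps":{"type":"array","items":{"type":"object","properties":{"linear":{"type":"array","items":{"type":"number"}},"twist":{"type":"number"}}}},"jaw":{"type":"number"},"grip_force":{"type":"number"}},"required":["steps"]}

```bash
mkdir -p pics; cat > h.py <<'E'
import numpy as np, cv2
from cell import bot, get_image, camera_model
def cam(n):
    m=camera_model(n); f=200/np.tan(np.radians(m['vfov'])/2)
    return m,f,np.array(m['xyz'],float),np.array(m['rotation'],float)
def cloud(n,d):
    m,f,t,R=cam(n); v,u=np.mgrid[0:400,0:640]
    P=np.stack([(u-m['cx'])/f*d,(v-m['cy'])/f*d,d],-1)
    return P@R.T+t
E
python3 - <<'E'
from h import *
for n in ['scene','top']:
    m=camera_model(n); print({k:(np.round(v,3).tolist() if not np.isscalar(v) else v) for k,v in m.items()})
    p,d=get_image(n); cv2.imwrite(f'pics/{n}0.png',p); np.save(f'{n}0.npy',d)
print(bot.state())
E
```

```text
{'vfov': 54.08574119940535, 'cx': 322.0710065550983, 'cy': 199.53042879741994, 'xyz': [1188.07, -208.884, 925.196], 'rotation': [-2.491, -0.016, 1.293]}
{'vfov': 57.7332047089332, 'cx': 321.8004489573296, 'cy': 203.61602917262115, 'xyz': [475.666, -1.484, 1263.274], 'rotation': [-3.047, -0.011, -1.583]}
{'time_s': 0.1, 'joints': array([ 1.13599914e+00,  2.60614125e-01, -1.39264756e-01,  1.17268497e+00,
       -2.49891745e-05,  1.57083969e+00]), 'qd': array([-0.00141213, -0.00145481,  0.0025216 ,  0.00121719, -0.00106696,
        0.00055658]), 'joint_torque': array([-1.33477456e-04, -4.06507945e+01,  2.54527456e+01,  1.01044550e-02,
       -3.31358672e-05,  4.44485782e-07]), 'eef_pos': array([220.89851339, 475.604944  , 241.54097156]), 'ee_rot': array([-3.13982513e+00,  2.50657739e-05,  2.70675216e+00]), 'contact_force': array([ 0.30424119,  0.4345891 , -0.28562277]), 'torque': array([-0.02402741,  0.00470174,  0.03986332]), 'grasp_force': 0.0, 'width': 0.9985853408701809}
```

View pics/scene0.png

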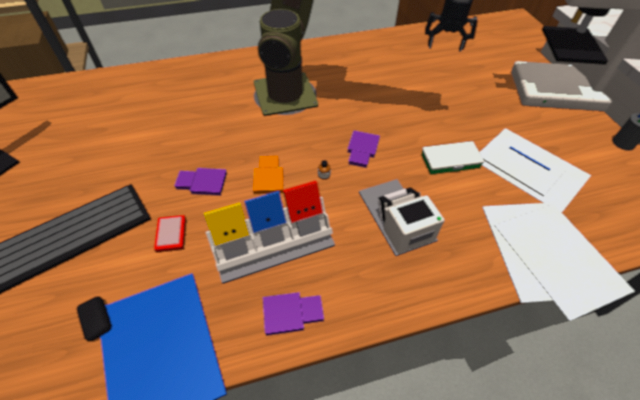

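View pics/top0.png

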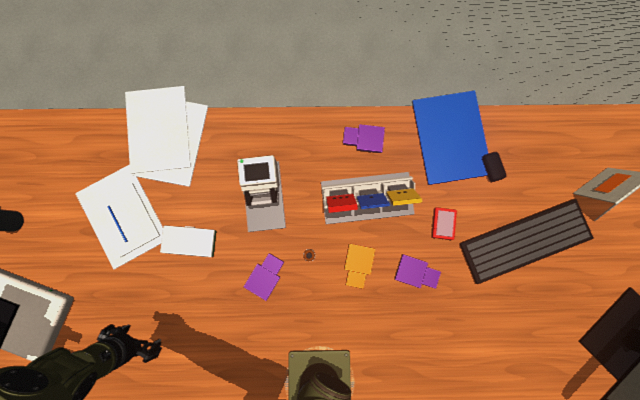

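```bash
cat > m.py <<'E'
from h import *
D={}
for n in ['scene','top']:
    p=cv2.imread(f'pics/{n}0.png'); d=np.load(f'{n}0.npy'); C=cloud(n,d); hsv=cv2.cvtColor(p,cv2.COLOR_BGR2HSV); D[n]=(p,hsv,C)
    tab=C[(hsv[...,0]>5)&(hsv[...,0]<16)&(hsv[...,1]>150)&(d>0)&(abs(C[...,2])<15)]
    print(n,'table z',np.median(tab[:,2]))
    reg=(C[...,0]>330)&(C[...,0]<800)&(abs(C[...,1])<320)&(d>0)
    for c,(lo,hi) in dict(red=((172,6)),yel=(20,32),blue=(105,125)).items():
        H=hsv[...,0]; hm=((H>=lo)|(H<=hi)) if lo>hi else (H>=lo)&(H<=hi)
        m=reg&hm&(hsv[...,1]>140)&(hsv[...,2]>60)&(C[...,2]>60)
        m=cv2.erode(m.astype(np.uint8),np.ones((3,3)))>0
        P=C[m]
        if len(P)<20: print(c,len(P)); continue
        ctr=np.median(P,0); P=P[np.linalg.norm(P-ctr,axis=1)<80]; c0=P.mean(0)
        u,s,vt=np.linalg.svd(P-c0); nrm=vt[2]*np.sign(vt[2][0]); r=np.abs((P-c0)@nrm)
        P=P[r<6]; c0=P.mean(0); u,s,vt=np.linalg.svd(P-c0,full_matrices=False); nrm=vt[2]*np.sign(vt[2][2])
        print(c,len(P),'ctr',c0.round(1),'n',nrm.round(3),'lean',np.arcsin(nrm[2]).round(3),'yaw',np.arctan2(nrm[1],nrm[0]).round(3),'z',np.percentile(P[:,2],[1,99]).round(),'y',np.percentile(P[:,1],[1,99]).round(),'x',np.percentile(P[:,0],[1,99]).round())
    # housing top
    m=reg&(C[...,2]>100)&(C[...,2]<125)&(C[...,1]>60)
    P=C[m]; print('housing',len(P),P.mean(0).round(1)); print(cv2.minAreaRect(P[:,:2].astype(np.float32)))
    # white rack
    m=reg&(hsv[...,1]<60)&(hsv[...,2]>110)&(C[...,2]>6)&(C[...,2]<115)&(C[...,1]<60)&(C[...,1]>-300)
    m=cv2.erode(m.astype(np.uint8),np.ones((2,2)))>0
    P=C[m]; print('rack',len(P),P.mean(0).round(1)); print(cv2.minAreaRect(P[:,:2].astype(np.float32)))
E
python3 m.py
python3 - <<'E'
import cv2,numpy as np
a=cv2.imread('pics/scene0.png')[160:290,180:460]; b=cv2.imread('pics/top0.png')[140:240,225:435]
a=cv2.resize(a,(780,362),interpolation=cv2.INTER_CUBIC);b=cv2.resize(b,(780,371),interpolation=cv2.INTER_CUBIC)
cv2.imwrite('pics/crop.png',cv2.resize(np.vstack([a,b]),(600,564)))
E
```

```text
Traceback (most recent call last):
  File "m.py", line 4, in <module>
    p=cv2.imread(f'pics/{n}0.png'); d=np.load(f'{n}0.npy'); C=cloud(n,d); hsv=cv2.cvtColor(p,cv2.COLOR_BGR2HSV); D[n]=(p,hsv,C)
                                                              ~~~~~^^^^^
  File "h.py", line 9, in cloud
    return P@R.T+t
           ~~~~~^~
ValueError: operands could not be broadcast together with shapes (400,640) (3,)
```

View pics/crop.png

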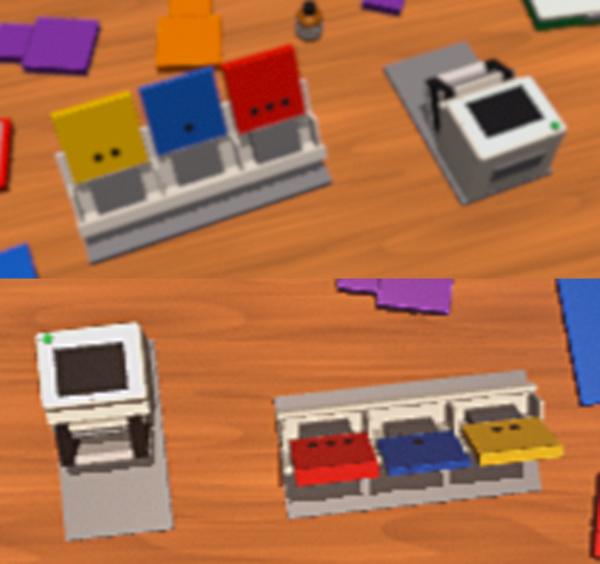

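```bash
sed -i 's/^import numpy as np, cv2/import numpy as np, cv2\nfrom scipy.spatial.transform import Rotation as Ro/; s/np.array(m\[.rotation.\],float)/Ro.from_euler("xyz",m["rotation"]).as_matrix()/' h.py; python3 m.py
```

```text
scene table z -0.8849659336774494
red 888 ctr [595.3 -77.  122.4] n [0.868 0.086 0.489] lean 0.51 yaw 0.099 z [ 83. 157.] y [-117.  -36.] x [572. 619.]
yel 1037 ctr [ 610.2 -274.6  120.6] n [0.869 0.089 0.486] lean 0.508 yaw 0.102 z [ 81. 155.] y [-315. -235.] x [588. 634.]
blue 834 ctr [ 597.1 -176.   116.2] n [0.874 0.086 0.479] lean 0.499 yaw 0.098 z [ 79. 151.] y [-214. -138.] x [576. 619.]
housing 1344 [703.4 193.  108. ]
((699.5389404296875, 195.50491333007812), (90.09646606445312, 121.9715805053711), 6.234845161437988)
rack 1988 [ 658.5 -161.6   33.6]
((642.1647338867188, -160.8836669921875), (97.71377563476562, 282.1200256347656), 5.457925796508789)
top table z 0.6718787312158838
red 300 ctr [586.2 -77.8 135.5] n [0.843 0.081 0.532] lean 0.56 yaw 0.096 z [ 90. 160.] y [-117.  -35.] x [564. 615.]
yel 57 ctr [ 585.8 -275.   152.9] n [0.825 0.067 0.561] lean 0.596 yaw 0.081 z [137. 157.] y [-315. -237.] x [581. 598.]
blue 14
housing 1016 [695.8 194.4 108.5]
((697.0556030273438, 195.1456298828125), (90.81536102294922, 119.75525665283203), 5.370844841003418)
rack 1229 [ 630.3 -159.7   27.9]
((612.2816162109375, -164.88673400878906), (144.59487915039062, 284.01837158203125), 5.60933256149292)
```

```bash
cat > u.py <<'E'
from h import *
a=0.098; O=np.array([603.5,185.8,0]); R=Ro.from_euler('z',a).as_matrix()
for n in ['scene','top']:
    p=cv2.imread(f'pics/{n}0.png'); d=np.load(f'{n}0.npy'); C=cloud(n,d); Q=(C-O)@R
    g=p.max(2); reg=(d>0)&(abs(Q[...,1])<75)&(Q[...,0]>-100)&(Q[...,0]<150)
    m=reg&(g<60)&(Q[...,2]>40)&(Q[...,0]<48)
    P=Q[m]; print(n,'dark',len(P))
    for sgn in (1,-1):
        S=P[P[:,1]*sgn>15]
        if len(S): print(sgn,len(S),'mean',S.mean(0).round(1),'lo',np.percentile(S,3,0).round(1),'hi',np.percentile(S,97,0).round(1))
    h=Q[reg&(Q[...,2]>103)&(Q[...,2]<118)&(Q[...,0]>40)]
    for ax,lo,hi in ((1,55,135),(0,-55,55)):
        # edge positions in slices for yaw
        k=h[:,1-ax]; bins=np.linspace(lo,hi,7); 
        E=[(b.mean(),*np.percentile(s,[2,98])) for i in range(6) if len(s:=h[(k>bins[i])&(k<bins[i+1])][:,ax])>20 for b in [bins[i:i+2]]]
        E=np.array(E); print('axis',ax,'edges',E[:,1].mean().round(1),E[:,2].mean().round(1),'slopes',np.polyfit(E[:,0],E[:,1],1)[0].round(3),np.polyfit(E[:,0],E[:,2],1)[0].round(3))
    gr=Q[reg&(Q[...,2]>2)&(Q[...,2]<20)&(Q[...,0]<-15)]
    if len(gr): print('base',len(gr),np.percentile(gr,[2,98],axis=0).round(1).tolist())
    # light pixels in slot
    l=reg&(g>90)&(Q[...,0]>-40)&(Q[...,0]<48)&(abs(Q[...,1])<30)&(Q[...,2]>20)&(Q[...,2]<100)
    L=Q[l]; c,s=np.cos(.5),np.sin(.5)
    bx=(L[:,0]+5)*c+(L[:,2]-75)*s; bz=-(L[:,0]+5)*s+(L[:,2]-75)*c
    for z0 in range(-70,20,8):
        k=(bz>z0)&(bz<z0+8)
        if k.sum()>3: print('slot bz',z0,k.sum(),np.percentile(bx[k],[5,25,50,75,95]).round(1))
E
python3 u.py
```

```text
scene dark 122
1 38 mean [16.1 40.1 84.6] lo [-2.5 34.  74.2] hi [34.  46.7 94. ]
-1 84 mean [ 16.5 -46.8  72.2] lo [ -4.1 -50.7  42.5] hi [ 35.4 -38.9  93.4]
axis 1 edges -56.9 55.9 slopes -0.006 -0.014
axis 0 edges 55.1 139.5 slopes 0.017 -0.007
base 608 [[-92.9, -64.0, 3.3], [-20.0, 62.8, 11.1]]
slot bz -22 6 [-3.2 -2.  -1.2 -0.1 29. ]
slot bz -14 108 [-3.4 -0.6  3.7 41.2 44. ]
slot bz -6 145 [-5.5 -2.5 29.9 40.1 42.9]
top dark 141
1 70 mean [ 9.5 39.2 81. ] lo [-9.8 32.7 57.7] hi [29.2 46.8 94.2]
-1 71 mean [ 10.9 -44.4  80.4] lo [ -9.3 -51.1  52.4] hi [ 28.9 -36.6  95.8]
axis 1 edges -56.5 56.6 slopes 0.018 0.01
axis 0 edges 51.8 135.6 slopes 0.01 -0.003
base 905 [[-94.9, -64.8, 2.8], [-16.9, 63.6, 13.4]]
slot bz -62 14 [-1.6 -0.8 -0.3 -0.1  0.3]
slot bz -54 11 [-1.5 -0.7 -0.2  0.   0.6]
slot bz -46 19 [-2.  -1.1 -0.3  0.4  1. ]
slot bz -38 15 [-1.9 -1.2 -0.2  0.2  0.8]
slot bz -30 10 [-1.3 -0.6 -0.2  0.1  0.7]
slot bz -22 31 [-0.8 -0.3  0.5 44.8 50.7]
slot bz -14 116 [-3.4  1.1 41.3 47.2 52.6]
slot bz -6 106 [-7.9 -3.2 28.1 36.6 41. ]
slot bz 2 16 [-6.4 20.1 32.3 37.7 41.5]
```

step_arm(
  steps=[
    {"linear": [0,0,0],"twist": 9.92},
    {"linear": [0,0,0],"twist": 9.92},
    {"linear": [0,0,0],"twist": 9.92},
    {"linear": [0,0,0],"twist": 9.92},
    {"linear": [0,0,0],"twist": 9.92},
    {"linear": [0,0,0],"twist": 9.9},
    {"linear": [-49,21.4,2],"twist": 0},
    {"linear": [-49,21.4,2],"twist": 0},
    {"linear": [-49,21.4,2],"twist": 0},
    {"linear": [-49,21.4,2],"twist": 0},
    {"linear": [-49,21.4,2],"twist": 0},
    {"linear": [-49,21.4,2],"twist": 0},
    {"linear": [-49,21.4,2],"twist": 0},
    {"linear": [-49,21.4,2],"twist": 0},
    {"linear": [-49,21.4,2],"twist": 0},
    {"linear": [-49,21.4,2],"twist": 0},
    {"linear": [-49,21.4,2],"twist": 0},
    {"linear": [-49,21.4,2],"twist": 0},
    {"linear": [-49,21.4,2],"twist": 0},
    {"linear": [-49,21.4,2],"twist": 0},
  ],
  jaw=-1,
  grip_force=60,
)

```text
time_s: 2.6
eef_pos: [586.5, -179.0, 213.7]
ee_rot: [-3.141, -0.001, 1.668]
contact_force: [0.5, 0.2, 0.8]
width: 0.997
grasp_force: 0.0
```

step_arm(
  steps=[
    {"linear": [1.7,0,30],"twist": 0},
    {"linear": [0,0,30],"twist": 0},
    {"linear": [0,0,20],"twist": 0},
    {"linear": [0,0,0],"twist": 0},
  ],
)

```text
time_s: 3.1
eef_pos: [584.0, -175.2, 132.0]
ee_rot: [-3.137, -0.002, 1.668]
contact_force: [-0.7, 0.2, -0.2]
width: 1.001
grasp_force: 0.0
```

step_arm(
  steps=[
    {"linear": [0,5,0],"twist": 0},
    {"linear": [0,10,-2],"twist": 0},
    {"linear": [0,10,-4],"twist": 0},
    {"linear": [0,10,-4],"twist": 0},
    {"linear": [0,10,-4],"twist": 0},
    {"linear": [0,10,-4],"twist": 0},
    {"linear": [0,0,0],"twist": 0},
  ],
  jaw=0,
)

```text
time_s: 3.98
eef_pos: [641.9, -170.3, 152.6]
ee_rot: [3.14, 0.0, 1.669]
contact_force: [-0.3, -1.0, -0.2]
width: 0.498
grasp_force: 0.1
```

```bash
python3 - <<'E'
from h import *
p,d=get_image('scene'); cv2.imwrite('pics/s1.png',cv2.resize(p[120:300,160:400],(720,540),interpolation=cv2.INTER_CUBIC)); np.save('s1.npy',d)
E
```

```text
(no output)
```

View pics/s1.png

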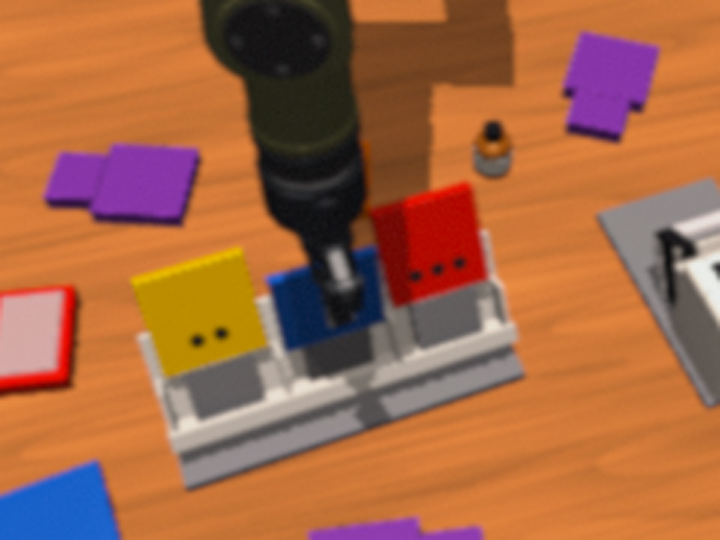

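step_arm(
  steps=[
    {"linear": [0,0,0],"twist": 0},
    {"linear": [0,0,0],"twist": 0},
    {"linear": [0,0,0],"twist": 0},
    {"linear": [0,0,0],"twist": 0},
    {"linear": [0,0,-15],"twist": 0},
    {"linear": [0,0,-30],"twist": 0},
    {"linear": [0,0,-35],"twist": 0},
    {"linear": [0,0,-30],"twist": 0},
    {"linear": [0,0,0],"twist": 0},
  ],
  jaw=1,
  grip_force=40,
)

```text
time_s: 5.15
eef_pos: [643.0, -170.8, 266.4]
ee_rot: [3.134, 0.003, 1.668]
contact_force: [0.2, 0.5, -1.5]
width: 0.098
grasp_force: 41.0
```

```bash
cat > g.py <<'E'
# measure held/standing gauge head by colour: python3 g.py colour
import sys
from h import *
def meas(col,n='scene',zmin=60):
    p,d=get_image(n); C=cloud(n,d); hsv=cv2.cvtColor(p,cv2.COLOR_BGR2HSV); H=hsv[...,0]
    lo,hi={'red':(172,6),'yel':(20,32),'blue':(105,125)}[col]
    hm=((H>=lo)|(H<=hi)) if lo>hi else (H>=lo)&(H<=hi)
    m=(C[...,0]>450)&(C[...,0]<760)&(C[...,1]>-330)&(C[...,1]<260)&hm&(hsv[...,1]>130)&(hsv[...,2]>45)&(C[...,2]>zmin)&(d>0)
    k,l,st,ce=cv2.connectedComponentsWithStats(m.astype(np.uint8)); b=1+np.argmax(st[1:,4]); m=l==b
    P=C[m]; c0=np.median(P,0)
    for r in (20,5,3):
        u,s,vt=np.linalg.svd(P-P.mean(0),full_matrices=False); nr=vt[2]*np.sign(vt[2][0]); P=P[abs((P-np.median(P,0))@nr)<r]
    yaw=np.arctan2(nr[1],nr[0]); t=np.array([-np.sin(.098),np.cos(.098),0]); y=P@t
    S=bot.state()
    print(col,len(P),'c',P.mean(0).round(1),'lean',np.arcsin(nr[2]).round(3),'yaw',yaw.round(3),'z',np.percentile(P[:,2],[1,99]).round(1),'width',np.percentile(y,[1,99]).round(1),'mid',(np.percentile(y,[1,99]).mean()).round(1),'tcp y',(S['eef_pos']@t).round(1),'tcp',S['eef_pos'].round(1),'w',round(S['width'],3),'gf',round(S['grasp_force'],1),'t',round(S['time_s'],2))
    return p,d
if __name__=='__main__':
    p,d=meas(sys.argv[1])
    if len(sys.argv)>2: cv2.imwrite(f'pics/{sys.argv[2]}.png',cv2.resize(p[100:300,180:450],(729,540),interpolation=cv2.INTER_CUBIC))
E
python3 g.py blue s2
```

```text
blue 786 c [ 648.1 -173.5  239.3] lean 0.015 yaw 0.099 z [197.4 284.2] width [-275.2 -193. ] mid -234.1 tcp y -232.6 tcp [ 642.  -170.6  264.1] w 0.099 gf 41.0 t 5.2
```

View pics/s2.png

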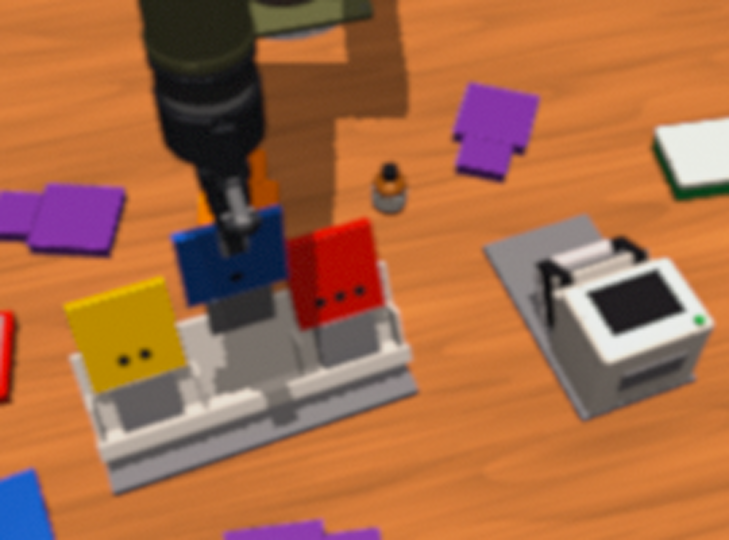

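step_arm(
  steps=[
    {"linear": [30,0,0],"twist": 0},
    {"linear": [50,0,0],"twist": 0},
    {"linear": [55,0,0],"twist": 0},
    {"linear": [55,0,0],"twist": 0},
    {"linear": [55,0,0],"twist": 0},
    {"linear": [54,-1,5],"twist": 0},
    {"linear": [40,-1,15],"twist": 0},
    {"linear": [20,-1,15],"twist": 0},
    {"linear": [0,0,15],"twist": 0},
    {"linear": [0,0,0],"twist": 0},
  ],
)

```text
time_s: 6.45
eef_pos: [601.7, 184.9, 210.0]
ee_rot: [-3.137, 0.002, 1.667]
contact_force: [0.1, -0.3, -1.2]
width: 0.099
grasp_force: 40.8
```

```bash
python3 g.py blue s3
```

```text
blue 472 c [607.2 173.9 180.7] lean 0.002 yaw 0.091 z [141.5 228.1] width [ 79.6 160.5] mid 120.0 tcp y 125.1 tcp [602.4 184.9 211.2] w 0.096 gf 40.8 t 6.5
```

View pics/s3.png

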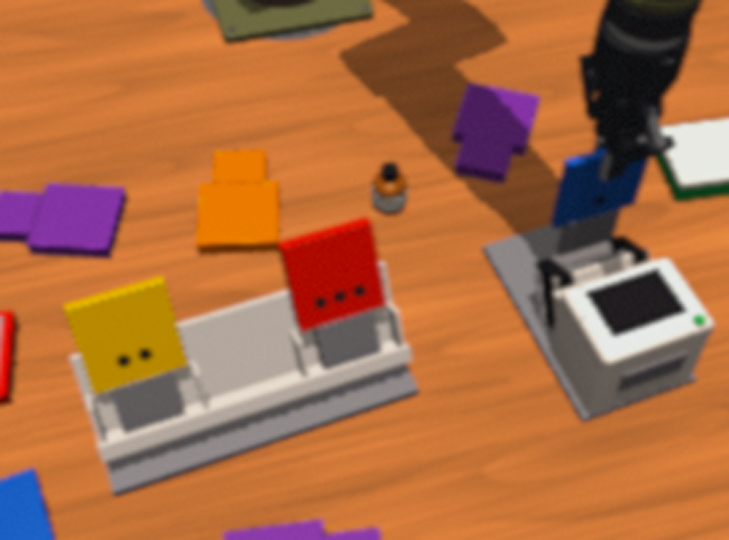

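```bash
cat > e.py <<'E'
from h import *
S=bot.state(); T=S['eef_pos']; a=.098
e=np.array([np.cos(a),np.sin(a),0]); t=np.array([-np.sin(a),np.cos(a),0])
for n in ('scene','top'):
    p,d=get_image(n); C=cloud(n,d); hsv=cv2.cvtColor(p,cv2.COLOR_BGR2HSV); H=hsv[...,0]
    m=(H>=100)&(H<=125)&(hsv[...,1]>110)&(hsv[...,2]>35)&(C[...,1]>100)&(C[...,1]<260)&(C[...,2]>120)&(d>0)
    y=C@t; z=C[...,2]; x=C@e
    print(n,m.sum(),'tcp',(T@e).round(1),(T@t).round(1))
    for z0 in range(135,235,8):
        k=m&(z>z0)&(z<z0+8)
        if k.sum()>5: print(z0,k.sum(),'y',np.percentile(y[k],[0,2,98,100]).round(1),'x',np.median(x[k]).round(1))
    # blade: grey below head above cheeks
    k=(hsv[...,1]<70)&(abs(x-T@e-4)<10)&(z>100)&(z<140)&(abs(y-T@t)<50)&(d>0)
    if k.sum()>5: print('blade',k.sum(),np.percentile(y[k],[0,3,50,97,100]).round(1))
    if n=='scene': cv2.imwrite('pics/s4.png',cv2.resize(p[140:260,370:450],(540,810))[:600])
E
python3 e.py
```

```text
scene 531 tcp 617.6 125.1
135 12 y [ 81.7  82.5 140.4 140.8] x 621.3
143 49 y [ 79.6  79.8 156.1 160.5] x 622.1
151 54 y [ 80.   80.4 160.9 163.3] x 622.1
159 53 y [ 78.3  80.7 159.4 161.8] x 622.3
167 51 y [ 79.8  80.3 157.8 159.7] x 622.3
175 59 y [ 79.9  80.2 161.4 162.8] x 622.1
183 53 y [ 79.1  80.2 158.1 160. ] x 622.1
191 44 y [ 79.3  80.3 158.9 161.3] x 622.3
199 40 y [ 79.2  79.3 160.4 163.1] x 622.2
207 29 y [ 80.1  80.4 132.5 133.2] x 622.6
215 30 y [ 79.1  79.8 131.7 133.4] x 622.5
223 52 y [ 79.9  79.9 119.  121.1] x 620.9
blade 158 [ 93.6  94.5 118.3 146.4 147.7]
top 37 tcp 617.6 125.1
223 22 y [ 80.   80.1 105.6 105.7] x 616.8
231 7 y [ 79.1  79.5 102.5 102.6] x 617.3
blade 15 [ 94.   94.3 108.6 129.9 132.6]
```

View pics/s4.png

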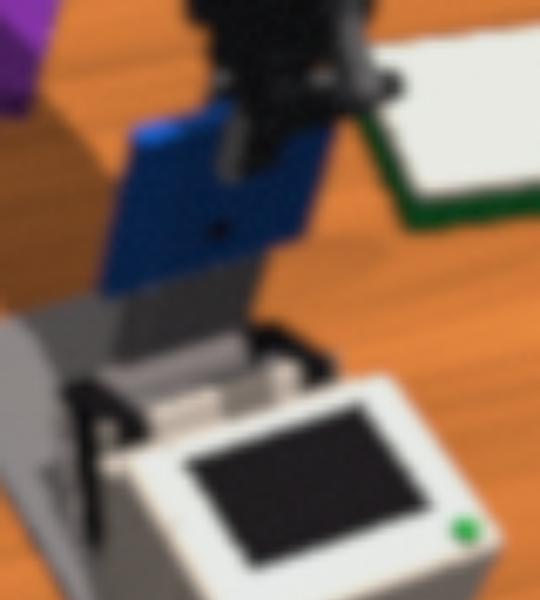

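step_arm(
  steps=[
    {"linear": [3.8,2,0],"twist": 0},
    {"linear": [0,0,6],"twist": 0},
    {"linear": [0,0,6],"twist": 0},
    {"linear": [0,0,5],"twist": 0},
    {"linear": [0,0,0],"twist": 0},
  ],
)

```text
time_s: 7.22
eef_pos: [603.9, 190.2, 194.4]
ee_rot: [-3.14, 0.001, 1.668]
contact_force: [0.0, -1.2, -2.6]
width: 0.096
grasp_force: 40.8
```

```bash
python3 e.py; python3 -c "
from h import *
S=bot.state();print(S['eef_pos'],S['contact_force'],S['torque'])"
```

```text
scene 510 tcp 619.6 130.2
135 50 y [ 85.5  85.9 162.4 164.6] x 624.2
143 46 y [ 84.5  84.9 166.1 166.1] x 624.1
151 55 y [ 83.9  85.1 166.  167.1] x 624.4
159 56 y [ 84.6  86.6 162.8 165.3] x 624.2
167 54 y [ 83.6  85.  164.4 166.2] x 624.3
175 38 y [ 84.8  85.7 166.6 168. ] x 624.3
183 32 y [ 84.9  85.  163.  165.1] x 625.0
191 30 y [ 84.9  85.2 135.7 137.4] x 624.9
199 32 y [ 85.3  85.6 137.4 138.6] x 624.6
207 48 y [ 85.1  85.6 123.8 126. ] x 622.4
blade 86 [ 86.6  99.6 123.3 149.7 151.5]
top 35 tcp 619.6 130.2
207 24 y [ 84.8  84.9 111.2 111.4] x 618.5
blade 18 [ 84.1  84.4 111.4 132.  133.6]
[603.99946463 190.25446161 194.89995794] [-0.2405065  -1.50203643 -1.9827632 ] [-0.41350473  0.05438533 -0.00691547]
```

step_arm(
  steps=[
    {"linear": [-0.7,0,3.5],"twist": 0},
    {"linear": [0,0,0],"twist": 0},
  ],
  grip_force=20,
)

```text
time_s: 7.58
eef_pos: [604.4, 190.0, 191.6]
ee_rot: [-3.142, -0.0, 1.668]
contact_force: [0.7, 0.7, -1.6]
width: 0.097
grasp_force: 40.9
```

step_arm(
  steps=[
    {"linear": [0,-2,0],"twist": 0},
    {"linear": [0,-5,0],"twist": 0},
    {"linear": [0,-8,1],"twist": 0},
    {"linear": [0,-8,1],"twist": 0},
    {"linear": [0,-8,2],"twist": 0},
    {"linear": [0,-8,2],"twist": 0},
    {"linear": [0,-8,2],"twist": 0},
    {"linear": [0,-6,2],"twist": 0},
    {"linear": [0,0,0],"twist": 0},
  ],
  jaw=0.48,
)

```text
time_s: 8.7
eef_pos: [551.0, 184.6, 181.7]
ee_rot: [-3.141, 0.0, 1.668]
contact_force: [-0.5, 0.2, 0.1]
width: 0.263
grasp_force: 0.2
```

```bash
python3 g.py blue s5
```

```text
blue 656 c [570.5 176.9 153.2] lean 0.456 yaw 0.099 z [117.7 196.7] width [ 84.4 167.1] mid 125.8 tcp y 129.9 tcp [551.5 184.7 181.8] w 0.253 gf 0.2 t 8.75
```

View pics/s5.png

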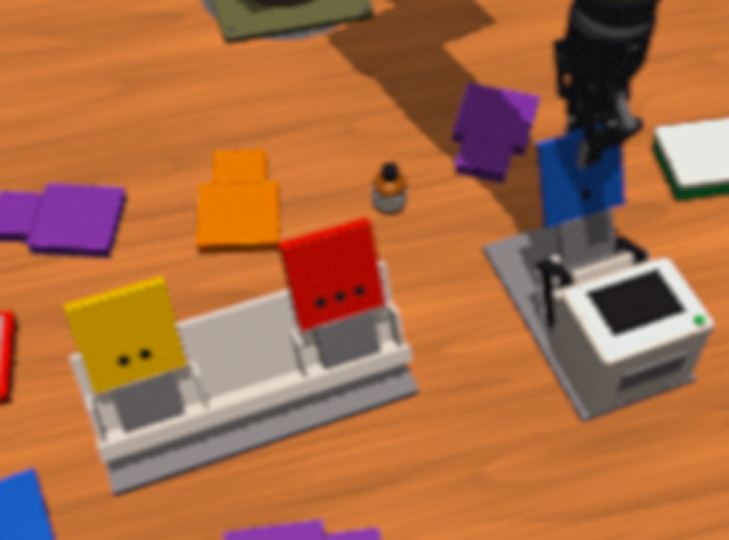

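step_arm(
  steps=[
    {"linear": [0,-3,0],"twist": 0},
    {"linear": [0,0,3],"twist": 0},
    {"linear": [0,3,6],"twist": 0},
    {"linear": [0,4,8],"twist": 0},
    {"linear": [0,4,8],"twist": 0},
    {"linear": [0,4,8],"twist": 0},
    {"linear": [0,0,0],"twist": 0},
  ],
  jaw=0.4,
)

```text
time_s: 9.62
eef_pos: [571.5, 187.8, 154.3]
ee_rot: [3.123, -0.003, 1.668]
contact_force: [4.3, -0.1, 17.4]
width: 0.297
grasp_force: 9.4
```

```bash
python3 g.py blue s6
```

```text
blue 487 c [582.5 170.4 157.4] lean 0.321 yaw 0.086 z [119.1 202.3] width [ 84.4 166. ] mid 125.2 tcp y 131.0 tcp [571.5 187.8 154.3] w 0.3 gf 9.5 t 9.68
```

step_arm(
  steps=[
    {"linear": [0,-4,-9],"twist": 0},
    {"linear": [0,-5,-9],"twist": 0},
    {"linear": [0,-6,-8],"twist": 0},
    {"linear": [0,-4,0],"twist": 0},
    {"linear": [0,0,0],"twist": 0},
  ],
  jaw=0.35,
)

```text
time_s: 10.3
eef_pos: [543.7, 183.9, 174.4]
ee_rot: [-3.14, 0.0, 1.669]
contact_force: [-0.4, -0.7, 0.8]
width: 0.322
grasp_force: 0.2
```

```bash
python3 g.py blue; python3 - <<'E'
from h import *
p,d=get_image('scene'); q,d2=get_image('top')
a=cv2.resize(p[130:250,360:460],(500,600),interpolation=cv2.INTER_CUBIC); 
b=cv2.resize(q[130:250,235:295],(300,600),interpolation=cv2.INTER_CUBIC)
cv2.imwrite('pics/s7.png',np.hstack([a,b]))
np.save('d_s.npy',d);np.save('d_t.npy',d2);cv2.imwrite('pics/rs.png',p);cv2.imwrite('pics/rt.png',q)
E
```

```text
blue 595 c [559.6 172.7 156.9] lean 0.436 yaw 0.099 z [121.1 200.6] width [ 83.3 166.2] mid 124.7 tcp y 129.8 tcp [544.  183.9 174.4] w 0.325 gf 0.2 t 10.35
```

View pics/s7.png

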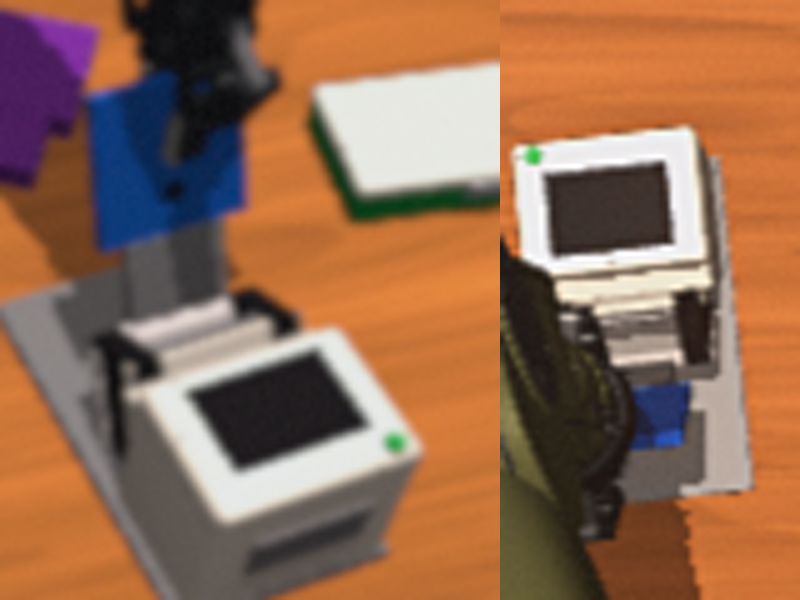

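step_arm(
  steps=[
    {"linear": [0,0,-10],"twist": 0},
    {"linear": [0,0,0],"twist": 0},
  ],
)

```text
time_s: 10.7
eef_pos: [545.6, 184.3, 185.9]
ee_rot: [3.14, -0.0, 1.668]
contact_force: [0.0, 0.6, -0.4]
width: 0.327
grasp_force: 0.2
```

step_arm(
  steps=[
    {"linear": [0,0,0],"twist": 0},
    {"linear": [0,5,-5],"twist": 0},
    {"linear": [0,5,-10],"twist": 0},
    {"linear": [0,10,-10],"twist": 0},
    {"linear": [0,10,-5],"twist": 0},
    {"linear": [0,10,0],"twist": 0},
    {"linear": [0,0,0],"twist": 0},
  ],
  jaw=1,
  grip_force=40,
)

```text
time_s: 11.58
eef_pos: [585.1, 187.9, 214.1]
ee_rot: [-3.141, 0.0, 1.668]
contact_force: [-0.0, -0.2, -1.4]
width: 0.091
grasp_force: 41.2
```

```bash
python3 g.py blue
```

```text
blue 513 c [590.6 178.4 174.3] lean -0.004 yaw 0.091 z [132.2 219.7] width [ 83.1 163.9] mid 123.5 tcp y 129.8 tcp [584.4 187.8 214.1] w 0.089 gf 41.2 t 11.62
```

step_arm(
  steps=[
    {"linear": [0.3,10,0],"twist": 0},
    {"linear": [0,9.2,0],"twist": 0},
    {"linear": [0,0,5],"twist": 0},
    {"linear": [0,0,5],"twist": 0},
    {"linear": [0,0,1],"twist": 0},
    {"linear": [0,0,0],"twist": 0},
  ],
  grip_force=20,
)

```text
time_s: 12.38
eef_pos: [603.6, 190.2, 204.1]
ee_rot: [3.141, -0.0, 1.668]
contact_force: [0.5, 0.6, 0.6]
width: 0.092
grasp_force: 41.5
```

step_arm(
  steps=[
    {"linear": [0,-2,0],"twist": 0},
    {"linear": [0,-5,0],"twist": 0},
    {"linear": [0,-8,1],"twist": 0},
    {"linear": [0,-8,1],"twist": 0},
    {"linear": [0,-8,2],"twist": 0},
    {"linear": [0,-8,3],"twist": 0},
    {"linear": [0,-8,3],"twist": 0},
    {"linear": [0,-8,3],"twist": 0},
    {"linear": [0,0,0],"twist": 0},
  ],
  jaw=0.5,
)

```text
time_s: 13.5
eef_pos: [547.9, 184.6, 190.5]
ee_rot: [-3.14, 0.0, 1.669]
contact_force: [-1.0, -0.3, 0.9]
width: 0.251
grasp_force: 0.2
```

```bash
cat >> g.py <<'E'
E
cat > f.py <<'E'
import sys
from h import *
import g
# foot/shoulder of a gauge in bay frame from the scene face plane
def bay(col,th):
    p,d=get_image('scene'); C=cloud('scene',d); hsv=cv2.cvtColor(p,cv2.COLOR_BGR2HSV); H=hsv[...,0]
    lo,hi={'red':(172,6),'yel':(20,32),'blue':(105,125)}[col]
    hm=((H>=lo)|(H<=hi)) if lo>hi else (H>=lo)&(H<=hi)
    m=(C[...,0]>450)&(C[...,0]<760)&(C[...,1]>90)&(C[...,1]<260)&hm&(hsv[...,1]>110)&(hsv[...,2]>40)&(C[...,2]>60)&(d>0)
    k,l,st,ce=cv2.connectedComponentsWithStats(m.astype(np.uint8)); P=C[l==1+np.argmax(st[1:,4])]
    for r in (20,4,3):
        vt=np.linalg.svd(P-P.mean(0),full_matrices=False)[2]; nr=vt[2]*np.sign(vt[2][0]); P=P[abs((P-np.median(P,0))@nr)<r]
    Q=(P-[598.4,184.3,75])@Ro.from_euler('z',.1).as_matrix()
    lean=np.arcsin(nr[2]); c,s=np.cos(lean),np.sin(lean)
    up=Q@[-s,0,c]; fx=np.median(Q@[c,0,s]); lo=np.percentile(up,1)-1
    sh=np.array([-s,0,c])*lo+np.array([c,0,s])*(fx-th)   # shoulder, back face
    fo=sh-50*np.array([-s,0,c])
    tb=lambda v:(v@[np.cos(.5),0,np.sin(.5)],v@[-np.sin(.5),0,np.cos(.5)])
    yy=np.percentile(Q[:,1],[1,99]); S=bot.state(); f=S['contact_force']
    print(col,len(P),'lean',lean.round(3),'yaw',np.arctan2(nr[1],nr[0]).round(3),'shoulder bx,bz',np.round(tb(sh),1),'foot bx,bz',np.round(tb(fo),1),'y',yy.round(1),'len',(np.percentile(up,99)-lo).round(1),'tcp X,Y',((S['eef_pos']-[598.4,184.3,0])@Ro.from_euler('z',.1).as_matrix()).round(1),'F',f.round(1),'gf',round(S['grasp_force'],1),'w',round(S['width']*85,1),'t',round(S['time_s'],2))
bay(sys.argv[1],float(sys.argv[2]))
E
python3 f.py blue 9
```

```text
blue 729 lean 0.479 yaw 0.098 shoulder bx,bz [ 0.6 42.5] foot bx,bz [-0.4 -7.5] y [-41.   42.7] len 88.5 tcp X,Y [-49.6   5.4 190.8] F [0.1 0.2 0.3] gf 0.2 w 21.4 t 13.55
```

step_arm(
  steps=[
    {"linear": [0,0,0],"twist": 0},
    {"linear": [0,0,0],"twist": 0},
    {"linear": [0,0,0],"twist": 0},
  ],
  jaw=0.2,
)

```text
time_s: 13.92
eef_pos: [549.1, 184.8, 190.8]
ee_rot: [3.141, -0.0, 1.668]
contact_force: [-0.3, 0.1, 0.3]
width: 0.405
grasp_force: 0.1
```

```bash
python3 f.py blue 9
```

```text
blue 691 lean 0.519 yaw 0.096 shoulder bx,bz [-1.7 42.3] foot bx,bz [-0.8 -7.7] y [-40.9  42.2] len 88.7 tcp X,Y [-49.1   5.4 190.8] F [-0.2 -0.2  0.4] gf 0.1 w 34.0 t 13.97
```

step_arm(
  steps=[
    {"linear": [0,4,0],"twist": 0},
    {"linear": [0,8,-3],"twist": 0},
    {"linear": [0,9,-3],"twist": 0},
    {"linear": [0,9,-3],"twist": 0},
    {"linear": [0,9,-2],"twist": 0},
    {"linear": [0,9,-1],"twist": 0},
    {"linear": [0,7,-1],"twist": 0},
    {"linear": [0,0,0],"twist": 0},
  ],
  jaw=0.5,
)

```text
time_s: 14.98
eef_pos: [604.2, 190.2, 203.7]
ee_rot: [3.141, -0.0, 1.668]
contact_force: [0.5, -0.1, -0.1]
width: 0.249
grasp_force: 0.0
```

step_arm(
  steps=[
    {"linear": [0,0,0],"twist": 0},
    {"linear": [0,0,0],"twist": 0},
    {"linear": [0,0,0],"twist": 0},
  ],
  jaw=1,
  grip_force=30,
)

```text
time_s: 15.35
eef_pos: [603.5, 190.1, 203.8]
ee_rot: [3.141, 0.0, 1.668]
contact_force: [1.3, 0.1, -0.0]
width: 0.094
grasp_force: 32.2
```

```bash
python3 f.py blue 9
```

```text
blue 528 lean 0.015 yaw 0.09 shoulder bx,bz [23.5 37.7] foot bx,bz [ 0.2 -6.5] y [-41.4  40.7] len 88.8 tcp X,Y [  5.7   5.3 203.8] F [ 0.   0.  -1.1] gf 32.2 w 8.0 t 15.4
```

step_arm(
  steps=[
    {"linear": [0,1.5,1],"twist": 0},
    {"linear": [0,0.3,1.5],"twist": 0},
    {"linear": [0,0,0],"twist": 0},
  ],
)

```text
time_s: 15.78
eef_pos: [605.7, 190.5, 203.5]
ee_rot: [3.139, -0.001, 1.668]
contact_force: [-1.6, -0.7, 8.6]
width: 0.093
grasp_force: 33.6
```

step_arm(
  steps=[
    {"linear": [0,-2,0],"twist": 0},
    {"linear": [0,-5,0],"twist": 0},
    {"linear": [0,-8,1],"twist": 0},
    {"linear": [0,-8,1],"twist": 0},
    {"linear": [0,-8,2],"twist": 0},
    {"linear": [0,-8,3],"twist": 0},
    {"linear": [0,-8,3],"twist": 0},
    {"linear": [0,-8,3],"twist": 0},
    {"linear": [0,0,0],"twist": 0},
  ],
  jaw=0.5,
)

```text
time_s: 16.9
eef_pos: [549.7, 184.8, 188.0]
ee_rot: [-3.141, 0.0, 1.669]
contact_force: [0.3, 0.2, 0.4]
width: 0.249
grasp_force: 0.2
```

```bash
python3 f.py blue 9
```

```text
blue 690 lean 0.465 yaw 0.093 shoulder bx,bz [ 1.4 42.2] foot bx,bz [-0.3 -7.8] y [-41.1  41.6] len 89.2 tcp X,Y [-47.8   5.4 188.3] F [-0.4  1.   0.9] gf 0.2 w 21.5 t 16.95
```

step_arm(
  steps=[
    {"linear": [0,0,0],"twist": 0},
    {"linear": [0,0,0],"twist": 0},
    {"linear": [0,2,4.4],"twist": 0},
    {"linear": [0,2,4.4],"twist": 0},
    {"linear": [0,0,0],"twist": 0},
  ],
  jaw=1,
  grip_force=20,
)

```text
time_s: 17.58
eef_pos: [556.1, 186.6, 187.9]
ee_rot: [3.133, -0.004, 1.669]
contact_force: [-11.6, -1.5, 40.8]
width: 0.184
grasp_force: 25.1
```

```bash
python3 f.py blue 9
```

```text
blue 659 lean 0.399 yaw 0.093 shoulder bx,bz [ 4.5 41.4] foot bx,bz [-0.6 -8.3] y [-40.2  43.5] len 88.7 tcp X,Y [-41.8   6.5 188. ] F [-13.2  -2.8  40. ] gf 25.0 w 15.8 t 17.62
```

step_arm(
  steps=[
    {"linear": [0,-4,-8],"twist": 0},
    {"linear": [0,0,-8],"twist": 0},
    {"linear": [0,5,-8],"twist": 0},
    {"linear": [0,10,-6],"twist": 0},
    {"linear": [0,12,-2],"twist": 0},
    {"linear": [0,12,0],"twist": 0},
    {"linear": [0,12,0],"twist": 0},
    {"linear": [0,4,0],"twist": 0},
    {"linear": [0,0,0],"twist": 0},
  ],
  grip_force=40,
)

```text
time_s: 18.75
eef_pos: [605.5, 190.2, 211.1]
ee_rot: [-3.141, 0.0, 1.668]
contact_force: [-0.3, 0.1, -0.9]
width: 0.09
grasp_force: 45.1
```

```bash
python3 f.py blue 9; python3 g.py blue
```

```text
blue 533 lean 0.002 yaw 0.091 shoulder bx,bz [28.7 45.7] foot bx,bz [4.8 1.8] y [-41.4  39.7] len 89.0 tcp X,Y [  7.3   5.2 211.3] F [ 0.4 -0.3 -0.8] gf 45.1 w 8.0 t 18.8
blue 516 c [610.6 179.9 172.5] lean 0.003 yaw 0.091 z [130.9 218. ] width [ 83.4 165.1] mid 124.3 tcp y 130.1 tcp [605.  190.2 211.4] w 0.09 gf 45.1 t 18.85
```

step_arm(
  steps=[
    {"linear": [0,2.7,0],"twist": 0},
    {"linear": [0,0,5],"twist": 0},
    {"linear": [0,0,4],"twist": 0},
    {"linear": [0,0,2],"twist": 0},
    {"linear": [0,0,0],"twist": 0},
  ],
)

```text
time_s: 19.48
eef_pos: [608.0, 190.6, 200.3]
ee_rot: [-3.141, 0.0, 1.668]
contact_force: [-0.0, 0.5, -0.8]
width: 0.091
grasp_force: 45.1
```

```bash
python3 f.py blue 9
```

```text
blue 513 lean 0.003 yaw 0.09 shoulder bx,bz [25.8 35. ] foot bx,bz [ 2. -9.] y [-41.5  39.7] len 88.8 tcp X,Y [ 10.2   5.2 200.4] F [-0.3  0.6 -1.2] gf 45.1 w 8.0 t 19.52
```

step_arm(
  steps=[
    {"linear": [0,1,1.5],"twist": 0},
    {"linear": [0,1,2],"twist": 0},
    {"linear": [0,0,0],"twist": 0},
  ],
)

```text
time_s: 19.9
eef_pos: [610.0, 190.7, 196.7]
ee_rot: [-3.141, 0.0, 1.668]
contact_force: [-0.1, 0.4, -0.5]
width: 0.089
grasp_force: 45.1
```

step_arm(
  steps=[
    {"linear": [0,-2,0],"twist": 0},
    {"linear": [0,-5,0],"twist": 0},
    {"linear": [0,-8,1],"twist": 0},
    {"linear": [0,-8,1],"twist": 0},
    {"linear": [0,-8,2],"twist": 0},
    {"linear": [0,-8,3],"twist": 0},
    {"linear": [0,-8,3],"twist": 0},
    {"linear": [0,-8,3],"twist": 0},
    {"linear": [0,-3,0],"twist": 0},
    {"linear": [0,0,0],"twist": 0},
  ],
  jaw=0.5,
)

```text
time_s: 21.15
eef_pos: [552.3, 185.1, 184.1]
ee_rot: [3.141, -0.0, 1.668]
contact_force: [-0.6, 0.1, -0.9]
width: 0.251
grasp_force: 0.0
```

```bash
python3 f.py blue 9
```

```text
blue 792 lean 0.808 yaw 0.098 shoulder bx,bz [-2.2 -1.1] foot bx,bz [ 13.  -48.7] y [-41.7  43.2] len 87.4 tcp X,Y [-45.5   5.5 184.2] F [ 0.9 -0.1  0.5] gf 0.0 w 21.0 t 21.2
```

step_arm(
  steps=[
    {"linear": [0,-7,0],"twist": 0},
    {"linear": [0,0,5],"twist": 0},
    {"linear": [0,0,20],"twist": 0},
    {"linear": [0,0,22],"twist": 0},
    {"linear": [0,0,4],"twist": 0},
  ],
  jaw=-0.4,
)

```text
time_s: 21.82
eef_pos: [544.1, 184.0, 131.3]
ee_rot: [-3.138, 0.001, 1.668]
contact_force: [-0.1, 0.2, 0.5]
width: 0.699
grasp_force: 0.0
```

step_arm(
  steps=[
    {"linear": [0,5,0],"twist": 0},
    {"linear": [0,7,-3],"twist": 0},
    {"linear": [0,7,-3],"twist": 0},
    {"linear": [0,4,-2],"twist": 0},
    {"linear": [0,0,0],"twist": 0},
  ],
  jaw=0.25,
)

```text
time_s: 22.45
eef_pos: [569.1, 186.8, 141.5]
ee_rot: [3.14, -0.0, 1.668]
contact_force: [0.5, 1.2, -0.1]
width: 0.374
grasp_force: 0.1
```

```bash
python3 f.py blue 9
```

```text
blue 622 lean 0.525 yaw 0.094 shoulder bx,bz [ 0.2 -1.4] foot bx,bz [  1.4 -51.4] y [-41.9  42.2] len 90.4 tcp X,Y [-29.4   5.4 141.2] F [ 0.3  0.2 -0.2] gf 0.1 w 31.8 t 22.5
```

step_arm(
  steps=[
    {"linear": [0,0,0],"twist": 0},
    {"linear": [0,0,0],"twist": 0},
    {"linear": [0,-4.5,-8.5],"twist": 0},
    {"linear": [0,-6,-11],"twist": 0},
    {"linear": [0,-6,-11],"twist": 0},
    {"linear": [0,-6,-11],"twist": 0},
    {"linear": [0,-6,-12],"twist": 0},
    {"linear": [0,0,-20],"twist": 0},
    {"linear": [0,0,-25],"twist": 0},
    {"linear": [0,0,-25],"twist": 0},
    {"linear": [0,10,0],"twist": 0},
    {"linear": [0,0,0],"twist": 0},
  ],
  jaw=1,
  grip_force=30,
)

```text
time_s: 24.0
eef_pos: [550.0, 184.8, 263.1]
ee_rot: [-3.14, 0.0, 1.668]
contact_force: [0.2, -0.5, -2.1]
width: 0.09
grasp_force: 30.3
```

```bash
python3 g.py blue
```

```text
blue 601 c [554.5 176.8 218.8] lean -0.018 yaw 0.096 z [174.7 262.3] width [ 83.  164.8] mid 123.9 tcp y 130.0 tcp [549.3 184.6 262.8] w 0.089 gf 30.3 t 24.05
```

step_arm(
  steps=[
    {"linear": [0,28,0],"twist": 0},
    {"linear": [-25,28,0],"twist": 0},
    {"linear": [-50,0,0],"twist": 0},
    {"linear": [-55,0,0],"twist": 0},
    {"linear": [-58,0,0],"twist": 0},
    {"linear": [-58,0,0],"twist": 0},
    {"linear": [-55,0,0],"twist": 0},
    {"linear": [-45,0,15],"twist": 0},
    {"linear": [-15,0,30],"twist": 0},
    {"linear": [0,0,30],"twist": 0},
    {"linear": [0,0,10],"twist": 0},
    {"linear": [0,0,0],"twist": 0},
  ],
)

```text
time_s: 25.55
eef_pos: [639.9, -168.5, 178.4]
ee_rot: [-3.139, -0.001, 1.669]
contact_force: [0.1, 0.1, -1.6]
width: 0.091
grasp_force: 30.4
```

```bash
python3 g.py blue; python3 -c "
from h import *
S=bot.state(); d=S['eef_pos']-[616,-174.4,0]; a=.098; print('rack x,y',d[0]*np.cos(a)+d[1]*np.sin(a), -d[0]*np.sin(a)+d[1]*np.cos(a), S['contact_force'])"
```

```text
blue 620 c [ 644.1 -172.3  134.9] lean -0.014 yaw 0.097 z [ 91.2 177.4] width [-274.  -192.3] mid -233.2 tcp y -230.4 tcp [ 640.7 -168.6  179.6] w 0.099 gf 30.4 t 25.6
rack x,y 25.122026260151753 3.3914748932851198 [0.20707386 0.69027586 0.127812  ]
```

step_arm(
  steps=[
    {"linear": [-1,0,6],"twist": 0},
    {"linear": [0,0,0],"twist": 0},
  ],
)

```text
time_s: 25.85
eef_pos: [641.0, -169.8, 173.9]
ee_rot: [3.141, 0.0, 1.669]
contact_force: [0.4, 0.0, -1.8]
width: 0.094
grasp_force: 30.3
```

step_arm(
  steps=[
    {"linear": [0,-3,0],"twist": 0},
    {"linear": [0,-8,2],"twist": 0},
    {"linear": [0,-10,3],"twist": 0},
    {"linear": [0,-10,4],"twist": 0},
    {"linear": [0,-10,4],"twist": 0},
    {"linear": [0,-10,4],"twist": 0},
    {"linear": [0,-6,3],"twist": 0},
    {"linear": [0,0,0],"twist": 0},
  ],
  jaw=0.1,
)

```text
time_s: 26.85
eef_pos: [583.6, -175.5, 153.3]
ee_rot: [-3.141, -0.0, 1.668]
contact_force: [0.9, -0.0, 0.8]
width: 0.452
grasp_force: 0.0
```

step_arm(
  steps=[
    {"linear": [0,0,-10],"twist": 0},
    {"linear": [0,0,-20],"twist": 0},
    {"linear": [0,0,-30],"twist": 0},
    {"linear": [0,0,-10],"twist": 0},
  ],
  jaw=-0.3,
)

```text
time_s: 27.35
eef_pos: [586.0, -175.9, 226.3]
ee_rot: [3.137, 0.002, 1.669]
contact_force: [-0.0, 0.3, -0.4]
width: 0.646
grasp_force: 0.0
```

```bash
python3 g.py blue; python3 g.py yel; python3 g.py red
```

```text
blue 987 c [ 598.1 -177.4  114.9] lean 0.505 yaw 0.095 z [ 75.8 152. ] width [-276.  -193.5] mid -234.7 tcp y -232.4 tcp [ 586.  -175.9  226.6] w 0.651 gf 0.0 t 27.4
yel 1141 c [ 612.3 -274.8  116.8] lean 0.501 yaw 0.096 z [ 76.7 155.1] width [-376.2 -290.1] mid -333.1 tcp y -232.2 tcp [ 585.4 -175.8  225.1] w 0.651 gf 0.0 t 27.45
red 1002 c [596.9 -76.6 119.7] lean 0.507 yaw 0.095 z [ 79.1 157.1] width [-176.8  -91.3] mid -134.0 tcp y -231.9 tcp [ 584.6 -175.5  223.8] w 0.652 gf 0.0 t 27.5
```

step_arm(
  steps=[
    {"linear": [-40,1,0],"twist": 0},
    {"linear": [-45,0,10],"twist": 0},
    {"linear": [-16,0,25],"twist": 0},
    {"linear": [0,0,30],"twist": 0},
    {"linear": [0,0,26],"twist": 0},
    {"linear": [0,0,0],"twist": 0},
  ],
)

```text
time_s: 28.25
eef_pos: [592.2, -274.8, 128.6]
ee_rot: [-3.135, -0.004, 1.668]
contact_force: [0.0, 0.1, -0.2]
width: 0.653
grasp_force: 0.0
```

step_arm(
  steps=[
    {"linear": [0,5,0],"twist": 0},
    {"linear": [0,10,-3],"twist": 0},
    {"linear": [0,10,-5],"twist": 0},
    {"linear": [0,10,-5],"twist": 0},
    {"linear": [0,10,-5],"twist": 0},
    {"linear": [0,10,-5],"twist": 0},
    {"linear": [0,3,-3],"twist": 0},
    {"linear": [0,0,0],"twist": 0},
  ],
  jaw=0.05,
)

```text
time_s: 29.25
eef_pos: [653.1, -270.3, 158.8]
ee_rot: [3.141, 0.0, 1.669]
contact_force: [-1.7, 0.4, 0.7]
width: 0.474
grasp_force: 0.1
```

```bash
python3 g.py yel
```

```text
yel 646 c [ 650.7 -270.8  126.6] lean 0.095 yaw 0.096 z [ 83.5 171.5] width [-374.8 -290.6] mid -332.7 tcp y -332.8 tcp [ 652.6 -270.3  158.5] w 0.482 gf 0.1 t 29.3
```

step_arm(
  steps=[
    {"linear": [0,0,0],"twist": 0},
    {"linear": [0,0,0],"twist": 0},
    {"linear": [0,0,0],"twist": 0},
    {"linear": [0,0,-15],"twist": 0},
    {"linear": [0,0,-35],"twist": 0},
    {"linear": [0,0,-40],"twist": 0},
    {"linear": [0,0,-15],"twist": 0},
    {"linear": [0,0,0],"twist": 0},
  ],
  jaw=1,
  grip_force=40,
)

```text
time_s: 30.3
eef_pos: [653.9, -270.6, 265.9]
ee_rot: [3.138, 0.002, 1.668]
contact_force: [-0.0, -0.7, -3.4]
width: 0.157
grasp_force: 42.6
```

```bash
python3 g.py yel
```

```text
yel 934 c [ 661.1 -270.5  235.3] lean 0.015 yaw 0.096 z [191.3 280.3] width [-376.  -291.4] mid -333.7 tcp y -333.0 tcp [ 653.2 -270.4  264.2] w 0.16 gf 42.6 t 30.35
```

step_arm(
  steps=[
    {"linear": [30,0,0],"twist": 0},
    {"linear": [50,0,0],"twist": 0},
    {"linear": [58,0,0],"twist": 0},
    {"linear": [60,0,0],"twist": 0},
    {"linear": [60,0,0],"twist": 0},
    {"linear": [60,0,0],"twist": 0},
    {"linear": [58,1,0],"twist": 0},
    {"linear": [50,1,12],"twist": 0},
    {"linear": [30,1.3,20],"twist": 0},
    {"linear": [5,0,20],"twist": 0},
    {"linear": [0,0,8],"twist": 0},
    {"linear": [0,0,0],"twist": 0},
  ],
)

```text
time_s: 31.85
eef_pos: [609.9, 188.4, 201.8]
ee_rot: [-3.138, 0.001, 1.668]
contact_force: [-1.0, 0.3, -2.7]
width: 0.156
grasp_force: 42.8
```

```bash
python3 f.py yel 14; python3 g.py yel
```

```text
yel 511 lean 0.012 yaw 0.087 shoulder bx,bz [29. 42.] foot bx,bz [ 5.5 -2.2] y [-42.4  41.5] len 91.5 tcp X,Y [ 12.4   2.8 202.6] F [-0.4 -0.2 -2.3] gf 42.8 w 13.2 t 31.9
yel 502 c [618.2 180.2 168.7] lean 0.014 yaw 0.084 z [127.  217.8] width [ 82.8 166.1] mid 124.5 tcp y 127.7 tcp [610.9 188.4 203.1] w 0.158 gf 42.8 t 31.95
```

step_arm(
  steps=[
    {"linear": [0,1.5,4],"twist": 0},
    {"linear": [0,0.5,4],"twist": 0},
    {"linear": [0,0,3],"twist": 0},
    {"linear": [0,0,0],"twist": 0},
  ],
)

```text
time_s: 32.45
eef_pos: [612.8, 188.9, 192.1]
ee_rot: [-3.141, 0.0, 1.668]
contact_force: [0.7, 0.0, -2.3]
width: 0.151
grasp_force: 42.9
```

step_arm(
  steps=[
    {"linear": [0,-2,0],"twist": 0},
    {"linear": [0,-5,0],"twist": 0},
    {"linear": [0,-8,1],"twist": 0},
    {"linear": [0,-8,1],"twist": 0},
    {"linear": [0,-8,2],"twist": 0},
    {"linear": [0,-8,2],"twist": 0},
    {"linear": [0,-8,3],"twist": 0},
    {"linear": [0,-8,3],"twist": 0},
    {"linear": [0,0,0],"twist": 0},
  ],
  jaw=0.26,
)

```text
time_s: 33.58
eef_pos: [557.4, 183.5, 180.2]
ee_rot: [-3.141, 0.0, 1.669]
contact_force: [-0.2, -0.2, -0.5]
width: 0.368
grasp_force: 0.0
```

```bash
python3 f.py yel 14
```

```text
yel 815 lean 0.685 yaw 0.091 shoulder bx,bz [-1.1 -0.7] foot bx,bz [  8.1 -49.9] y [-41.5  46. ] len 89.1 tcp X,Y [-40.2   3.4 180.4] F [ 0.1 -0.2 -0.5] gf 0.0 w 31.6 t 33.62
```

step_arm(
  steps=[
    {"linear": [0,-5,0],"twist": 0},
    {"linear": [0,0,5],"twist": 0},
    {"linear": [0,0,18],"twist": 0},
    {"linear": [0,0,18],"twist": 0},
    {"linear": [0,0,4],"twist": 0},
  ],
  jaw=-0.4,
)

```text
time_s: 34.25
eef_pos: [552.4, 182.9, 134.0]
ee_rot: [-3.139, 0.001, 1.668]
contact_force: [-0.9, -0.1, 0.5]
width: 0.703
grasp_force: 0.0
```

step_arm(
  steps=[
    {"linear": [0,4,0],"twist": 0},
    {"linear": [0,6,-3],"twist": 0},
    {"linear": [0,6,-3],"twist": 0},
    {"linear": [0,4,-2],"twist": 0},
    {"linear": [0,0,0],"twist": 0},
  ],
  jaw=0.12,
)

```text
time_s: 34.88
eef_pos: [573.9, 185.3, 143.9]
ee_rot: [3.141, -0.0, 1.668]
contact_force: [-0.5, 0.3, 0.4]
width: 0.441
grasp_force: 0.2
```

```bash
python3 f.py yel 14
```

```text
yel 648 lean 0.517 yaw 0.094 shoulder bx,bz [ 0.8 -1.4] foot bx,bz [  1.6 -51.4] y [-42.   45.1] len 90.3 tcp X,Y [-24.5   3.4 143.7] F [-0.4  0.3  0.9] gf 0.2 w 37.4 t 34.92
```

step_arm(
  steps=[
    {"linear": [0,0,0],"twist": 0},
    {"linear": [0,0,0],"twist": 0},
    {"linear": [0,-4.5,-8.5],"twist": 0},
    {"linear": [0,-6,-11],"twist": 0},
    {"linear": [0,-6,-11],"twist": 0},
    {"linear": [0,-6,-11],"twist": 0},
    {"linear": [0,-6,-12],"twist": 0},
    {"linear": [0,0,-20],"twist": 0},
    {"linear": [0,0,-25],"twist": 0},
    {"linear": [0,0,-25],"twist": 0},
    {"linear": [0,10,0],"twist": 0},
    {"linear": [0,0,0],"twist": 0},
  ],
  jaw=1,
  grip_force=35,
)

```text
time_s: 36.42
eef_pos: [555.0, 183.2, 265.6]
ee_rot: [-3.14, 0.0, 1.668]
contact_force: [-0.4, 0.1, -2.6]
width: 0.149
grasp_force: 37.6
```

```bash
python3 g.py yel
```

```text
yel 632 c [562.5 177.7 226.2] lean 0.004 yaw 0.08 z [183.2 271.8] width [ 82.8 166.5] mid 124.6 tcp y 128.0 tcp [554.3 183.1 265.2] w 0.152 gf 37.6 t 36.48
```

step_arm(
  steps=[
    {"linear": [0,27,0],"twist": 0},
    {"linear": [-25,27,0],"twist": 0},
    {"linear": [-50,0,0],"twist": 0},
    {"linear": [-58,0,0],"twist": 0},
    {"linear": [-60,0,0],"twist": 0},
    {"linear": [-60,0,0],"twist": 0},
    {"linear": [-60,0,0],"twist": 0},
    {"linear": [-58,0,0],"twist": 0},
    {"linear": [-50,0,5],"twist": 0},
    {"linear": [-30,0,20],"twist": 0},
    {"linear": [-10,0,30],"twist": 0},
    {"linear": [0,0,30],"twist": 0},
    {"linear": [0,0,8],"twist": 0},
    {"linear": [0,0,0],"twist": 0},
  ],
)

```text
time_s: 38.22
eef_pos: [652.8, -269.7, 172.9]
ee_rot: [-3.139, -0.001, 1.669]
contact_force: [-0.2, -0.3, -2.6]
width: 0.154
grasp_force: 37.5
```

```bash
python3 g.py yel
```

```text
yel 712 c [ 659.9 -269.9  135.8] lean 0.015 yaw 0.097 z [ 91.5 179.8] width [-374.4 -290.7] mid -332.6 tcp y -332.6 tcp [ 653.6 -270.   174.3] w 0.154 gf 37.5 t 38.27
```

Foot about 40, lower a little and lean it back.

step_arm(
  steps=[
    {"linear": [-0.5,0,5],"twist": 0},
    {"linear": [0,0,0],"twist": 0},
  ],
)

```text
time_s: 38.52
eef_pos: [653.8, -270.6, 169.6]
ee_rot: [3.141, 0.001, 1.669]
contact_force: [0.2, 0.1, -3.1]
width: 0.154
grasp_force: 37.6
```

step_arm(
  steps=[
    {"linear": [0,-3,0],"twist": 0},
    {"linear": [0,-8,2],"twist": 0},
    {"linear": [0,-10,3],"twist": 0},
    {"linear": [0,-10,4],"twist": 0},
    {"linear": [0,-10,4],"twist": 0},
    {"linear": [0,-10,4],"twist": 0},
    {"linear": [0,-6,3],"twist": 0},
    {"linear": [0,0,0],"twist": 0},
  ],
  jaw=0.0,
)

```text
time_s: 39.52
eef_pos: [596.4, -276.3, 148.9]
ee_rot: [-3.142, -0.0, 1.668]
contact_force: [-0.9, -0.1, 0.7]
width: 0.5
grasp_force: 0.0
```

step_arm(
  steps=[
    {"linear": [0,-2,-10],"twist": 0},
    {"linear": [0,0,-20],"twist": 0},
    {"linear": [0,0,-30],"twist": 0},
    {"linear": [0,0,-10],"twist": 0},
  ],
  jaw=-0.4,
)

```text
time_s: 40.02
eef_pos: [596.5, -277.0, 222.0]
ee_rot: [3.137, 0.003, 1.669]
contact_force: [-0.3, -0.0, -0.7]
width: 0.696
grasp_force: 0.0
```

```bash
python3 g.py yel; python3 g.py red
```

```text
yel 1125 c [ 611.9 -275.6  117.4] lean 0.509 yaw 0.099 z [ 76.7 154.7] width [-376.9 -290.4] mid -333.7 tcp y -334.1 tcp [ 596.5 -277.   222.3] w 0.7 gf 0.0 t 40.08
red 988 c [596.9 -76.4 119.6] lean 0.507 yaw 0.096 z [ 79.7 157.2] width [-176.3  -90.9] mid -133.6 tcp y -333.8 tcp [ 595.9 -276.8  220.8] w 0.7 gf 0.0 t 40.12
```

step_arm(
  steps=[
    {"linear": [40,0,0],"twist": 0},
    {"linear": [60,0,0],"twist": 0},
    {"linear": [58,0,0],"twist": 0},
    {"linear": [35,0,10],"twist": 0},
    {"linear": [7.4,0,25],"twist": 0},
    {"linear": [0,0,30],"twist": 0},
    {"linear": [0,0,26],"twist": 0},
    {"linear": [0,0,0],"twist": 0},
  ],
)

```text
time_s: 41.12
eef_pos: [572.5, -76.5, 124.9]
ee_rot: [-3.135, -0.002, 1.669]
contact_force: [-0.5, -0.3, 0.7]
width: 0.702
grasp_force: 0.0
```

step_arm(
  steps=[
    {"linear": [0,5,0],"twist": 0},
    {"linear": [0,10,-3],"twist": 0},
    {"linear": [0,10,-5],"twist": 0},
    {"linear": [0,10,-5],"twist": 0},
    {"linear": [0,10,-5],"twist": 0},
    {"linear": [0,10,-5],"twist": 0},
    {"linear": [0,5,-4],"twist": 0},
    {"linear": [0,0,0],"twist": 0},
  ],
  jaw=-0.05,
)

```text
time_s: 42.12
eef_pos: [635.6, -71.2, 155.3]
ee_rot: [3.141, 0.0, 1.668]
contact_force: [-1.0, 0.5, -0.2]
width: 0.522
grasp_force: 0.2
```

```bash
python3 g.py red
```

```text
red 506 c [637.  -83.2 128.2] lean 0.08 yaw 0.091 z [ 85.3 175.2] width [-176.7  -90.8] mid -133.8 tcp y -132.9 tcp [635.  -71.1 155. ] w 0.528 gf 0.2 t 42.17
```

step_arm(
  steps=[
    {"linear": [0,0,-4],"twist": 0},
    {"linear": [0,0,0],"twist": 0},
    {"linear": [0,0,0],"twist": 0},
    {"linear": [0,0,-15],"twist": 0},
    {"linear": [0,0,-35],"twist": 0},
    {"linear": [0,0,-40],"twist": 0},
    {"linear": [0,0,-15],"twist": 0},
    {"linear": [0,0,0],"twist": 0},
  ],
  jaw=1,
  grip_force=45,
)

```text
time_s: 43.18
eef_pos: [635.8, -71.2, 264.9]
ee_rot: [3.139, 0.0, 1.668]
contact_force: [0.6, 0.5, -2.5]
width: 0.214
grasp_force: 45.3
```

```bash
python3 g.py red
```

```text
red 749 c [645.7 -75.2 234.5] lean 0.015 yaw 0.089 z [191.5 281.2] width [-177.3  -91.9] mid -134.6 tcp y -132.9 tcp [635.  -71.1 263.3] w 0.215 gf 45.3 t 43.23
```

step_arm(
  steps=[
    {"linear": [30,0,0],"twist": 0},
    {"linear": [50,0,0],"twist": 0},
    {"linear": [58,0,0],"twist": 0},
    {"linear": [55,0,0],"twist": 0},
    {"linear": [45,0,10],"twist": 0},
    {"linear": [20,0,20],"twist": 0},
    {"linear": [3.4,0,20],"twist": 0},
    {"linear": [0,0,9],"twist": 0},
    {"linear": [0,0,0],"twist": 0},
  ],
)

```text
time_s: 44.35
eef_pos: [608.4, 188.3, 203.1]
ee_rot: [-3.138, 0.001, 1.668]
contact_force: [0.3, -0.7, -2.1]
width: 0.215
grasp_force: 45.5
```

```bash
python3 f.py red 19; python3 g.py red
```

```text
red 466 lean 0.02 yaw 0.072 shoulder bx,bz [26.1 44.8] foot bx,bz [3.  0.4] y [-42.1  40.1] len 92.1 tcp X,Y [ 11.    3.  204.1] F [ 0.3  0.5 -1.2] gf 45.5 w 18.1 t 44.4
red 495 c [619.2 180.  171.6] lean 0.016 yaw 0.074 z [130.6 220.6] width [ 82.9 166.2] mid 124.5 tcp y 127.9 tcp [609.6 188.5 204.9] w 0.213 gf 45.5 t 44.45
```

step_arm(
  steps=[
    {"linear": [0,0,4],"twist": 0},
    {"linear": [0,0,5],"twist": 0},
    {"linear": [0,0,0],"twist": 0},
  ],
  grip_force=25,
)

```text
time_s: 44.82
eef_pos: [609.2, 188.7, 195.6]
ee_rot: [-3.141, 0.0, 1.668]
contact_force: [1.1, 0.0, -2.6]
width: 0.215
grasp_force: 45.6
```

step_arm(
  steps=[
    {"linear": [0,-4,0],"twist": 0},
    {"linear": [0,-8,-5],"twist": 0},
    {"linear": [0,-8,-6],"twist": 0},
    {"linear": [0,-6,-6],"twist": 0},
    {"linear": [0,0,0],"twist": 0},
  ],
  jaw=0.4,
)

```text
time_s: 45.45
eef_pos: [583.6, 186.6, 214.2]
ee_rot: [3.14, -0.0, 1.669]
contact_force: [0.5, -0.1, 0.4]
width: 0.297
grasp_force: 0.1
```

```bash
python3 f.py red 19; python3 g.py red
```

```text
red 686 lean 0.223 yaw 0.083 shoulder bx,bz [13.2 40.1] foot bx,bz [-0.4 -8. ] y [-40.7  43. ] len 91.0 tcp X,Y [-14.3   3.7 213.8] F [ 0.  -0.6 -0.2] gf 0.1 w 25.4 t 45.5
red 686 c [599.6 182.7 163.8] lean 0.228 yaw 0.077 z [122.7 208.8] width [ 83.9 167.9] mid 125.9 tcp y 128.5 tcp [583.8 186.5 213.3] w 0.301 gf 0.1 t 45.55
```

step_arm(
  steps=[
    {"linear": [0,0,6.5],"twist": 0},
    {"linear": [0,0,0],"twist": 0},
  ],
)

```text
time_s: 45.8
eef_pos: [583.2, 186.3, 205.3]
ee_rot: [-3.14, 0.0, 1.668]
contact_force: [-0.2, -0.6, 0.0]
width: 0.299
grasp_force: 0.1
```

step_arm(
  steps=[
    {"linear": [0,0,0],"twist": 0},
    {"linear": [0,0,0],"twist": 0},
    {"linear": [0,0,-4],"twist": 0},
    {"linear": [0,1,-2],"twist": 0},
    {"linear": [0,0,0],"twist": 0},
  ],
  jaw=1,
  grip_force=40,
)

```text
time_s: 46.42
eef_pos: [584.7, 186.6, 212.7]
ee_rot: [3.142, -0.0, 1.668]
contact_force: [0.2, 0.3, -1.9]
width: 0.227
grasp_force: 37.3
```

```bash
python3 f.py red 19; python3 g.py red
```

```text
red 670 lean 0.189 yaw 0.077 shoulder bx,bz [16.6 45.2] foot bx,bz [ 1.3 -2.4] y [-40.9  42.6] len 91.9 tcp X,Y [-13.5   3.6 212.5] F [ 0.9  0.1 -2.8] gf 37.3 w 19.2 t 46.48
red 676 c [601.5 182.9 170.8] lean 0.188 yaw 0.084 z [128.6 215.6] width [ 84.2 167.5] mid 125.9 tcp y 128.5 tcp [584.5 186.6 212.4] w 0.225 gf 37.3 t 46.52
```

step_arm(
  steps=[
    {"linear": [0,2.2,2],"twist": 0},
    {"linear": [0,1.3,2.3],"twist": 0},
    {"linear": [0,1.2,2.2],"twist": 0},
    {"linear": [0,0,0],"twist": 0},
  ],
)

```text
time_s: 47.02
eef_pos: [589.2, 187.0, 205.6]
ee_rot: [-3.141, 0.0, 1.668]
contact_force: [1.5, 0.3, -2.0]
width: 0.222
grasp_force: 37.3
```

```bash
python3 f.py red 19
```

```text
red 644 lean 0.186 yaw 0.078 shoulder bx,bz [17.2 37.3] foot bx,bz [  1.8 -10.3] y [-40.9  42.2] len 91.1 tcp X,Y [ -8.8   3.6 205.8] F [ 0.7 -1.4 -3.1] gf 37.3 w 18.7 t 47.08
```

step_arm(
  steps=[
    {"linear": [0,-2,4],"twist": 0},
    {"linear": [0,-6,3],"twist": 0},
    {"linear": [0,-7,3],"twist": 0},
    {"linear": [0,-7,3],"twist": 0},
    {"linear": [0,-7,4],"twist": 0},
    {"linear": [0,-7,4],"twist": 0},
    {"linear": [0,-4,2],"twist": 0},
    {"linear": [0,0,0],"twist": 0},
  ],
  jaw=0.25,
)

```text
time_s: 48.08
eef_pos: [549.2, 183.1, 182.9]
ee_rot: [-3.141, 0.0, 1.668]
contact_force: [0.3, 0.3, 0.3]
width: 0.375
grasp_force: 0.0
```

```bash
python3 f.py red 19
```

```text
red 857 lean 0.558 yaw 0.079 shoulder bx,bz [ 0.  -1.8] foot bx,bz [  2.9 -51.7] y [-40.5  45. ] len 90.8 tcp X,Y [-48.7   3.7 183.1] F [1.  0.8 0.4] gf 0.0 w 32.0 t 48.12
```

step_arm(
  steps=[
    {"linear": [0,0,-10],"twist": 0},
    {"linear": [0,-20,-30],"twist": 0},
    {"linear": [0,-30,-30],"twist": 0},
    {"linear": [0,0,0],"twist": 0},
    {"linear": [0,0,0],"twist": 0},
  ],
)

```text
time_s: 48.75
eef_pos: [500.5, 178.4, 253.3]
ee_rot: [3.14, -0.0, 1.668]
contact_force: [-0.5, -1.0, 0.1]
width: 0.375
grasp_force: 0.0
```

```bash
python3 f.py red 19; python3 g.py blue; python3 g.py yel; python3 -c "
from h import *
p,d=get_image('scene'); cv2.imwrite('pics/end.png',cv2.resize(p[100:300,180:450],(729,540),interpolation=cv2.INTER_CUBIC))"
```

```text
red 874 lean 0.565 yaw 0.09 shoulder bx,bz [ 0.6 -2. ] foot bx,bz [  3.9 -51.9] y [-40.7  45.6] len 91.0 tcp X,Y [-98.2   3.8 252.7] F [0.6 0.8 0. ] gf 0.0 w 32.1 t 48.8
blue 962 c [ 598.  -177.7  114.9] lean 0.502 yaw 0.102 z [ 76.  152.8] width [-276.  -193.4] mid -234.7 tcp y 128.4 tcp [500.1 178.2 252.2] w 0.373 gf 0.0 t 48.85
yel 1143 c [ 612.3 -275.4  117.2] lean 0.51 yaw 0.098 z [ 77.5 154.6] width [-376.6 -290.5] mid -333.5 tcp y 128.4 tcp [500.  178.2 252. ] w 0.376 gf 0.0 t 48.9
```

View pics/end.png

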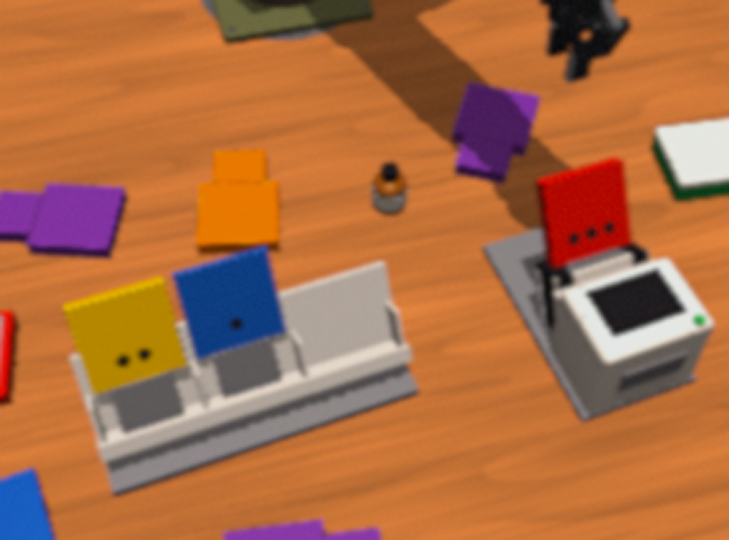

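The picture shows the red gauge seated in the bay at about (585, 215), with yellow at (125, 335) and blue at (230, 300) leaning in the rack. The gripper is clear of everything.

```bash
python3 -c "
from cell import bot
print(bot.finish_job())"
```

```text
the job is handed in; nothing more can be done
None
```

The thick (red) gauge is the one that fits: it is let go in the bay, shoulders down and rocked only about 0.06 rad, after thin and mid rocked over by about 0.31 and 0.19 rad; both are back leaning in the rack, and the job was handed in at about 49 s with no verdict returned.

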